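# Hold the hidden bolt head against the loaded spanner

### The arm

A 6-joint arm with a two-finger parallel gripper is mounted at the origin on the work surface. World frame = base frame: x ahead of the robot, y to its left, z up, the work surface at z = 0. Lengths are in m, angles in rad, forces in N, time in s.
With the tool pointing down it reaches from about 0.4 to 0.925 m from the base axis. Payload 12.5 kg.
Tool frame: the origin (TCP) lies midway between the tips of the shut fingers; the grasp point (between the pads) lies 19 mm behind it; z points along the fingers, y is the line along which they close (so a half turn about z gives the same grasp; the last joint's range is limited). The gripper opens to 95 mm and grips with 3 to 60 N. Pads are 20 mm wide; open, the fingers measure 119 mm over their backs; the gripper's body (75 mm by 180 mm) begins 59 mm behind the grasp point.
Start: joints at [1.04, 0.491, 1.559, -0, 1.092, -0.106], TCP at [0.258, 0.569, 0.188] pointing down, gripper open.
Joint ranges: [-3.1, 3.1], [-0.84, 2.19], [0.05, 2.79], [-1.13, 4.28], [0.06, 2.93], [-2.69, 2.69]. Speed limits (rad/s): [2.22, 2.22, 2.79, 3.14, 3.14, 3.14].

### API

Orientations are given as a rotation vector (axis times angle).
In Python, from bench import robot gives the robot as it stands.
- The arm moves only by the tool arm_command, never from a script. Its argument "motion" is a list of rows, each an object with "xyz": the shift along the world's x, y, z in mm, a list of three; "turn": the turn about the world's z in rad; "fingers": the opening, from 0 (shut) to 1 (fully open). In form: [{"xyz": [x, y, z], "turn": turn, "fingers": fingers}, ...]. A call has 1 to 10 rows; each row is the pose to reach, as a shift and turn from the pose commanded when the call began; what a row does not reach only later rows make up. A row lasts 1/12 s, in which the tool goes at most 41.7 mm and 7.16 degrees, less where a joint would pass 70% of its speed; a pose out of reach is approached as far as the arm can. A call with a gripper value outside its range is refused whole. The fingers move at their own pace and stop on an object; "force" is the grip in N (left out, the last holds). Time passes only in rows, so rows that repeat a pose let the fingers close. It gives the time, the measured TCP pose, the force, the opening and the grip force at its end, in the units of the state.
- robot.state(): the state, without advancing time (a new reading comes with each control period).
- robot.camera(name): name is "scene" or "top" or "wrist"; returns a dict with "image" (400x640x3 uint8, red, green, blue), "intrinsics" (3x3 intrinsics, pixels), "D" ([k1, k2, p1, p2, k3] as OpenCV has them; the pictures are not rectified), "rvec" (rotation vector, rad) and "tvec" (3), from world to camera coordinates, as OpenCV has them. Camera axes: x right, y down, z forward; pixel columns grow to the right and rows downward; lengths in m; the calibration is good to about 2 mm. A picture is of the moment at which its call begins. There is no depth.
- robot.hand_in(): hands the job in; it is judged then, once.
The state is a dict: "clock": time; "joint_pos": joint angles; "qd": joint speeds; "tau": joint torques, N m; "position": TCP position; "tcp_rot": TCP orientation; "ft_force": force on the tool from outside, world axes, zero at the start; "moment": the same for the moment, N m; "grip_width": finger opening in m; "grasp_force": force on a finger pad.
Only numpy, scipy, OpenCV 4.12 (cv2) and the standard library are available. Lean on these libraries where they do the work, as an engineer would, in place of code of your own. Each camera call takes 0.05 s, during which the arm holds its last target. There are 200 camera calls.

### The job

Pour all six rivets from the tin cup into the pan on the end of the spanner, so that their weight pulls the spanner down and turns the loose bolt with it, then stand the empty cup upright on the bench and let go of it. Now reach down from above into the narrow gap between the steel bracket and the oak slat behind it, grip the bolt's square head on its two sides, turn it back until the spanner is level again, and hold it there from turning. Finish while still holding it, with nothing else propping the spanner and the other things on the bench left alone.

Things in the scene. Friction and masses are not known exactly. Their poses are not given: they have to be found in the camera images.
- bracket: fixed steel bracket; origin at bench level on the near face of its upright plate, midway across; x level through the plate to the gap behind (away from the robot, within 0.25 rad), y left, z up. mm: plate x 0 to 12, y -50 to 50, top z 165; foot x -50 to 90, y -65 to 65, top z 12; oak slat x 56 to 76, y -54 to 54, top z 150, notched from y -18 to 18 down to z 100
- gap (a point): top middle of the 44 mm gap between plate and slat (bracket x 12 to 56 mm): at bracket x 34, y 0, z 165. The gap is open above and to both sides; only the bolt stands in it
- bolt_head (a point): centre of the square steel bolt head in the gap, 30 x 30 mm, 16 mm thick, on the bolt's axis at bracket x 30, y 0, z 135 mm. Its x is the bolt's axis (bracket x); y and z are square to its flats, y level and z up when the spanner is level. Rigid with nut, spanner and pan; a washer 38 mm across, 4 thick, lies between it and the plate
- spanner: spanner, bolt, nut and pan, turning as one about the bolt's axis; origin on that axis above the bracket's origin, axes as the bracket's when level. Turns from pan 0.10 rad up to 0.25 rad down. Empty it is balanced and stays put (friction 0.05 N m); six rivets pull it fully down with 0.19 N m, the head's flats leaning with it. Bar 18 mm high, 8 thick, 22 mm before the plate, 95 mm each side, round 42 mm counterweight at its -y end
- pan (a point): centre of the underside of the open square sheet-steel pan at the spanner's +y end, 110 x 110 mm outside, 50 mm high, walls and floor 4 mm; at bracket x -45, y 145, z 85 mm with the spanner level, when its axes are the bracket's. It tips with the spanner
- cup: enamelled tin cup without handle, round, 72 mm tall, 46 mm across at the foot, 74 mm across at the mouth, wall 3 mm, floor 4 mm, 120 g, slippery glaze; holds the six rivets (then bottom-heavy: a weak grip lets it swing about the fingers); origin at the centre of its underside, z up to the mouth
- rivet0: iron rivet: head 16 mm across and 6 mm thick, shank 10 mm across, 22 mm long overall, about 22 g; origin at the centre of the head's outer face, z along the shank; starts in the cup
- rivet1: iron rivet: head 16 mm across and 6 mm thick, shank 10 mm across, 22 mm long overall, about 22 g; origin at the centre of the head's outer face, z along the shank; starts in the cup
- rivet2: iron rivet: head 16 mm across and 6 mm thick, shank 10 mm across, 22 mm long overall, about 22 g; origin at the centre of the head's outer face, z along the shank; starts in the cup
- rivet3: iron rivet: head 16 mm across and 6 mm thick, shank 10 mm across, 22 mm long overall, about 22 g; origin at the centre of the head's outer face, z along the shank; starts in the cup
- rivet4: iron rivet: head 16 mm across and 6 mm thick, shank 10 mm across, 22 mm long overall, about 22 g; origin at the centre of the head's outer face, z along the shank; starts in the cup
- rivet5: iron rivet: head 16 mm across and 6 mm thick, shank 10 mm across, 22 mm long overall, about 22 g; origin at the centre of the head's outer face, z along the shank; starts in the cup
- hammer: flat-faced set hammer, 260 mm, lying on the bench; a bystander, leave it alone; origin at the underside near its middle
- tongs: pair of round-jaw tongs, 250 mm, lying on the bench; a bystander, leave it alone; origin at the underside near its middle
- oil_can: copper can, 60 mm across, 110 mm tall; a bystander, leave it alone; origin at the middle of its underside
- hardy_block: steel block 70 x 50 x 45 mm; a bystander, leave it alone; origin at the middle of its underside
- cone_mandrel: steel cone 120 mm tall on a 72 mm foot; a bystander, leave it alone; origin at the middle of its underside
- wood_box: empty open wooden box 120 x 160 x 60 mm; a bystander, leave it alone; origin at the middle of its underside
Mind the look-alikes: they are no part of the job. There is more than one size of the cup; the one meant has the size given above.

How it is judged:
By the outcome, as a careful person would: the job done as asked, in the order asked, and still so for the second after the job is handed in, while the arm keeps its last pose, push and grip.
It also fails if it takes over 69 s, if anything falls off the work surface, if the arm or the gripper's body presses on something with over 40 N, if the wrist force passes 120 N, or if a joint passes its speed limit or range.

## Working session

There is one attempt and no reset: what is moved stays moved. The work goes in short steps, Python scripts to look and compute and a tool call to move; the robot and the scene stay as the last step left them, time stands still between calls to the robot, and variables do not carry over. Pictures are saved under pics/ and viewed, at most 10 in all, crops included, and the job is handed in when it is done.

Besides the shell and the picture viewer there is one more tool, called after ">>>" by a JSON object that holds its "name" and its "arguments". arm_command: Moves the arm, as the interface text tells. Its arguments: {"type":"object","properties":{"motion":{"type":"array"},"force":{"type":"number"}},"required":["motion"]}

```bash
mkdir -p pics
cat > h.py <<'E'
import numpy as np, cv2
from bench import robot
def snap(n,f):
    c=robot.camera(n); np.savez(f'pics/{f}.npz',**{k:np.array(v) for k,v in c.items()})
    cv2.imwrite(f'pics/{f}.png',c['image'][:,:,::-1]); return c
def load(f): return dict(np.load(f'pics/{f}.npz'))
def ray(c,u,v):
    R=cv2.Rodrigues(c['rvec'])[0]; p=cv2.undistortPoints(np.array([[[u,v]]],float),c['intrinsics'],c['D'])[0,0]
    return -R.T@c['tvec'].ravel(), R.T@np.array([p[0],p[1],1])
def atz(c,u,v,z):
    o,d=ray(c,u,v); return o+d*(z-o[2])/d[2]
def proj(c,P): return cv2.projectPoints(np.array(P,float).reshape(-1,1,3),c['rvec'],c['tvec'],c['intrinsics'],c['D'])[0][:,0]
E
python3 -c "
from h import *
for n in ['scene','top']: c=snap(n,n+'0'); print(n,(-cv2.Rodrigues(c['rvec'])[0].T@c['tvec'].ravel()).round(3))
print(robot.state())"
```

```text
scene [1.467 0.395 1.307]
top [0.247 0.011 1.552]
{'clock': 0.1, 'joint_pos': array([ 1.04039469e+00,  4.91495233e-01,  1.55938408e+00, -1.23827672e-05,
        1.09169271e+00, -1.05577590e-01]), 'qd': array([-1.58915715e-03, -4.44388108e-04, -5.12278385e-04,  4.04134158e-05,
        6.57907688e-04, -1.95741496e-03]), 'tau': array([ 2.60556000e-03, -6.13626838e+01, -2.58595562e+01,  6.93824817e-02,
        4.70655458e-02, -1.23915538e-05]), 'position': array([0.25744906, 0.56925236, 0.18702423]), 'tcp_rot': array([-6.62234098e-01, -3.07069861e+00,  1.46652301e-03]), 'ft_force': array([-0.15547834,  0.34724746,  0.50703974]), 'moment': array([-0.03951664, -0.01530611,  0.01945074]), 'grasp_force': 0.0, 'grip_width': 0.09536402439154887}
```

View pics/top0.png

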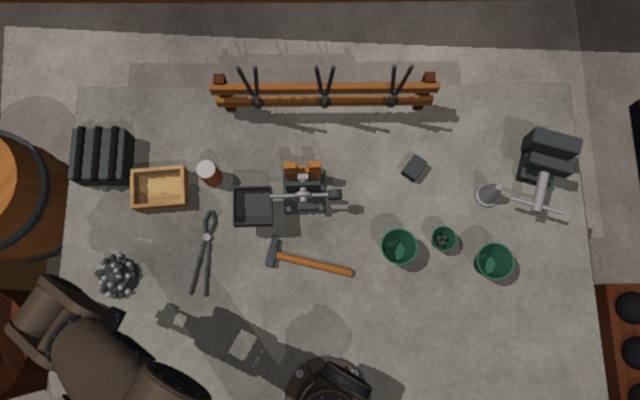

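View pics/scene0.png

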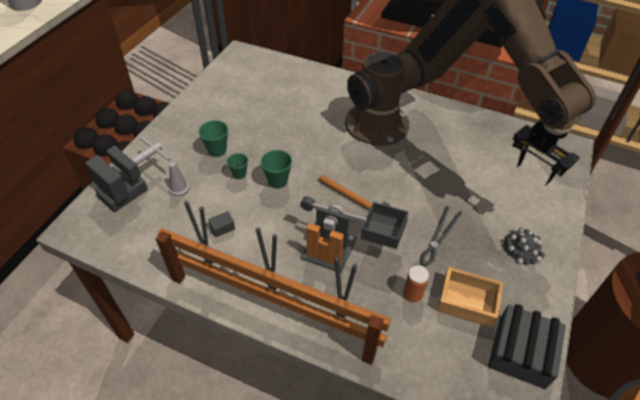

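```bash
python3 -c "
from h import *
c=load('top0')
im=cv2.imread('pics/top0.png')[150:280,225:475]; cv2.imwrite('pics/crop1.png',cv2.resize(im,None,fx=3.2,fy=3.2,interpolation=cv2.INTER_CUBIC))
im=c['image'].astype(int); g=((im[:,:,1]-im[:,:,0]>12)).astype(np.uint8)
n,l,s,ce=cv2.connectedComponentsWithStats(g)
for i in range(1,n):
  if s[i,4]>100:
    x,y,w,h=s[i,:4]; a=atz(c,x,y+h/2,.072);b=atz(c,x+w,y+h/2,.072);p=atz(c,x+w/2,y,.072);q=atz(c,x+w/2,y+h,.072)
    print(s[i],ce[i],(a-b).round(3),(p-q).round(3),atz(c,*ce[i],.06))
"
```

```text
[431 226  26  25 407] [444.37837838 237.56265356] [0.001 0.076 0.   ] [ 0.073 -0.004  0.   ] [ 0.45967074 -0.34952035  0.06      ]
[ 381  228   37   37 1086] [398.83977901 246.0441989 ] [0.001 0.108 0.   ] [ 0.108 -0.004  0.   ] [ 0.43559164 -0.21473333  0.06      ]
[ 474  242   41   38 1173] [494.58226769 260.7826087 ] [0.001 0.117 0.   ] [ 0.109 -0.009  0.   ] [ 0.39061821 -0.49087743  0.06      ]
```

View pics/crop1.png

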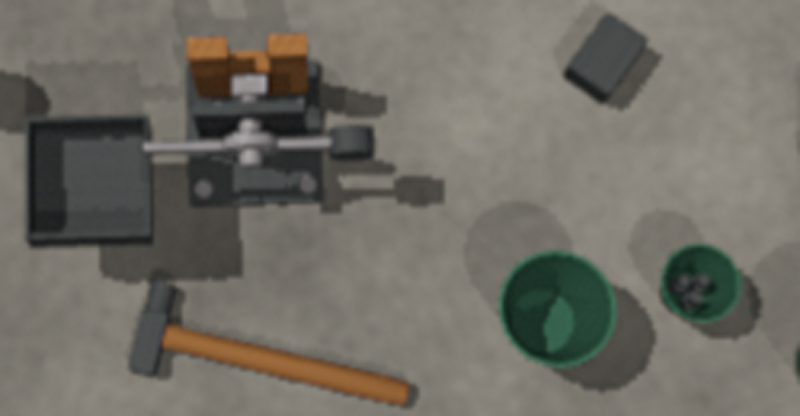

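```bash
python3 -c "
from h import *
from scipy.optimize import least_squares
c=load('top0')
f=lambda p:np.array(p)/3.2+[225,150]-.3
obs=f([(28,120),(150,118),(152,242),(30,243),(187,38),(307,36),(190,206),(322,203)])
B=np.array([[.010,.200,.135],[.010,.090,.135],[-.1,.09,.135],[-.1,.2,.135],[.076,.054,.15],[.076,-.054,.15],[-.05,.065,.012],[-.05,-.065,.012]])
def world(q):
  P=B.copy(); t=q[3]
  for i in range(4):
    y,z=P[i,1],P[i,2]-.135; P[i,1]=y*np.cos(t)-z*np.sin(t); P[i,2]=.135+z*np.cos(t)+y*np.sin(t)
  cs,sn=np.cos(q[2]),np.sin(q[2]); return np.c_[q[0]+cs*P[:,0]-sn*P[:,1], q[1]+sn*P[:,0]+cs*P[:,1],P[:,2]]
r=least_squares(lambda q:(proj(c,world(q))-obs).ravel(),[.55,.1,0,0]); print(r.x.round(4)); print(r.fun.reshape(-1,2).round(1))
print(atz(c,444.1,238.7,.072))
s=load('scene0'); print(proj(s,world(r.x)).round(0))
print(proj(s,[*atz(c,444.1,238.7,.072)]))
"
```

```text
[ 0.5937  0.064   0.0224 -0.0585]
[[ 0.2  0.9]
 [ 0.  -0.2]
 [-0.2 -1.1]
 [-0.6  0.1]
 [ 0.1  0.3]
 [ 0.4 -0.2]
 [-0.4  0.3]
 [ 0.6 -0.1]]
[ 0.45462635 -0.34560889  0.072     ]
[[396. 243.]
 [360. 230.]
 [373. 203.]
 [407. 215.]
 [341. 239.]
 [305. 227.]
 [357. 236.]
 [318. 223.]]
[[236.96151004 159.67121793]]
```

>>> {"name": "arm_command", "arguments": {"motion": [{"xyz": [250,-470,60],"turn": -1.124,"fingers": 1},{"xyz": [250,-470,60],"turn": -1.124,"fingers": 1},{"xyz": [250,-470,60],"turn": -1.124,"fingers": 1},{"xyz": [250,-470,60],"turn": -1.124,"fingers": 1},{"xyz": [250,-470,60],"turn": -1.124,"fingers": 1},{"xyz": [250,-470,60],"turn": -1.124,"fingers": 1},{"xyz": [250,-470,60],"turn": -1.124,"fingers": 1},{"xyz": [250,-470,60],"turn": -1.124,"fingers": 1},{"xyz": [250,-470,60],"turn": -1.124,"fingers": 1},{"xyz": [250,-470,60],"turn": -1.124,"fingers": 1}]}}

```text
clock: 0.93
position: [0.4524, 0.202, 0.2344]
tcp_rot: [-2.206, -2.237, 0.0]
ft_force: [0.2, 1.2, 0.3]
grip_width: 0.0952
grasp_force: 0.0
```

>>> {"name": "arm_command", "arguments": {"motion": [{"xyz": [3,-549,-30],"turn": 0,"fingers": 1},{"xyz": [3,-549,-30],"turn": 0,"fingers": 1},{"xyz": [3,-549,-30],"turn": 0,"fingers": 1},{"xyz": [3,-549,-30],"turn": 0,"fingers": 1},{"xyz": [3,-549,-30],"turn": 0,"fingers": 1},{"xyz": [3,-549,-30],"turn": 0,"fingers": 1},{"xyz": [3,-549,-30],"turn": 0,"fingers": 1},{"xyz": [3,-549,-30],"turn": 0,"fingers": 1},{"xyz": [3,-549,-30],"turn": 0,"fingers": 1},{"xyz": [3,-549,-30],"turn": 0,"fingers": 1}]}}

```text
clock: 1.77
position: [0.4537, -0.2142, 0.2113]
tcp_rot: [-2.197, -2.245, -0.0]
ft_force: [1.6, 0.1, -0.2]
grip_width: 0.095
grasp_force: 0.0
```

>>> {"name": "arm_command", "arguments": {"motion": [{"xyz": [1,-132,-8],"turn": 0,"fingers": 1},{"xyz": [1,-132,-8],"turn": 0,"fingers": 1},{"xyz": [1,-132,-8],"turn": 0,"fingers": 1},{"xyz": [1,-132,-8],"turn": 0,"fingers": 1},{"xyz": [1,-132,-80],"turn": 0,"fingers": 1},{"xyz": [1,-132,-80],"turn": 0,"fingers": 1},{"xyz": [1,-132,-80],"turn": 0,"fingers": 1}]}}

```text
clock: 2.35
position: [0.453, -0.3423, 0.1263]
tcp_rot: [-2.191, -2.239, 0.0]
ft_force: [0.4, -0.0, -1.1]
grip_width: 0.0951
grasp_force: 0.0
```

```bash
python3 -c "
from h import *
c=snap('wrist','w1'); s=robot.state(); print(s['position'],s['tcp_rot'],s['joint_pos'])
for p in [(.4546,-.3456,.072),(.4546,-.3456,0)]: print(proj(c,[p]))
"
```

```text
[ 0.45415429 -0.34306221  0.12936626] [-2.19313670e+00 -2.24145574e+00 -6.04334204e-05] [-7.63038725e-01  4.80671775e-01  1.75901162e+00  1.31480180e-04
  9.07584575e-01 -7.84910977e-01]
[[318.72230145 203.99978701]]
[[318.63428367 184.17927887]]
```

View pics/w1.png

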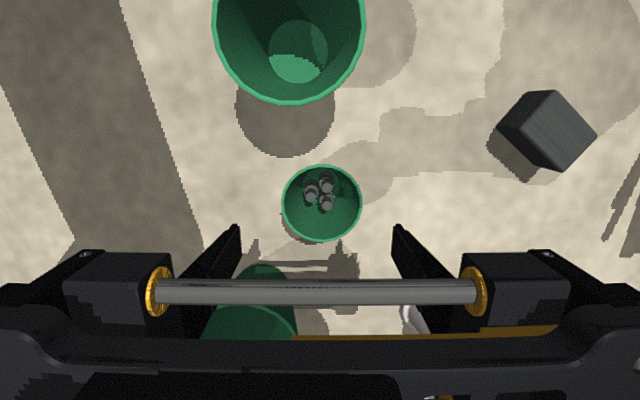

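>>> {"name": "arm_command", "arguments": {"motion": [{"xyz": [3,-2,-40],"turn": 0,"fingers": 1},{"xyz": [3,-2,-80],"turn": 0,"fingers": 1},{"xyz": [3,-2,-105],"turn": 0,"fingers": 1},{"xyz": [3,-2,-109],"turn": 0,"fingers": 1},{"xyz": [3,-2,-109],"turn": 0,"fingers": 0.5},{"xyz": [3,-2,-109],"turn": 0,"fingers": 0.5},{"xyz": [3,-2,-109],"turn": 0,"fingers": 0.5},{"xyz": [3,-2,-109],"turn": 0,"fingers": 0.5},{"xyz": [3,-2,-109],"turn": 0,"fingers": 0.5},{"xyz": [3,-2,-109],"turn": 0,"fingers": 0.5}], "force": 25}}

```text
clock: 3.23
position: [0.4589, -0.3468, 0.0243]
tcp_rot: [2.195, 2.244, -0.0]
ft_force: [-1.6, 0.1, 9.0]
grip_width: 0.0716
grasp_force: 25.0
```

```bash
python3 -c "
from h import *
c=snap('wrist','w2'); s=robot.state(); print(s)
d=snap('scene','s2'); a=d['image'][110:210,180:290]; b=cv2.resize(c['image'],(400,250)); a=cv2.resize(a,(400,364),interpolation=cv2.INTER_CUBIC)
o=np.zeros((364,800,3),np.uint8); o[:250,:400]=b; o[:,400:]=a; cv2.imwrite('pics/m2.png',o[:,:,::-1])
"
```

```text
{'clock': 3.2833, 'joint_pos': array([-7.61977384e-01,  6.31262973e-01,  1.83223364e+00, -6.99378612e-05,
        6.75054155e-01, -7.83957628e-01]), 'qd': array([-0.00074156,  0.00118035,  0.00107724,  0.00088789, -0.00041619,
        0.0015918 ]), 'tau': array([ 5.23947794e-01, -5.59140944e+01, -1.53890294e+01,  1.42016681e-01,
       -1.80015857e-01,  1.48175040e-02]), 'position': array([ 0.45893393, -0.34685453,  0.02433795]), 'tcp_rot': array([ 2.19470533e+00,  2.24360591e+00, -9.37624090e-06]), 'ft_force': array([-0.93858452, -0.08933616,  8.88804288]), 'moment': array([-0.0400948 ,  0.23418301, -0.00451484]), 'grasp_force': 24.993582862371113, 'grip_width': 0.07163710562291024}
```

View pics/m2.png

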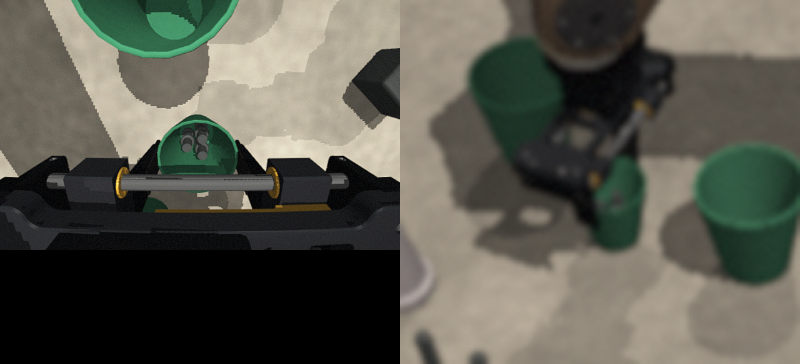

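>>> {"name": "arm_command", "arguments": {"motion": [{"xyz": [0,0,8],"turn": 0,"fingers": 0.5},{"xyz": [0,0,20],"turn": 0,"fingers": 0.5},{"xyz": [0,0,50],"turn": 0,"fingers": 0.5},{"xyz": [0,0,85],"turn": 0,"fingers": 0.5},{"xyz": [0,0,120],"turn": 0,"fingers": 0.5},{"xyz": [0,0,150],"turn": 0,"fingers": 0.5},{"xyz": [0,0,170],"turn": 0,"fingers": 0.5},{"xyz": [0,0,180],"turn": 0,"fingers": 0.5},{"xyz": [0,0,180],"turn": 0,"fingers": 0.5}], "force": 25}}

```text
clock: 4.08
position: [0.4587, -0.3465, 0.2049]
tcp_rot: [2.194, 2.243, 0.0]
ft_force: [0.1, 0.8, -1.9]
grip_width: 0.0715
grasp_force: 25.0
```

>>> {"name": "arm_command", "arguments": {"motion": [{"xyz": [1,10,0],"turn": 0.06,"fingers": 0.5},{"xyz": [2,30,0],"turn": 0.15,"fingers": 0.5},{"xyz": [4,60,0],"turn": 0.24,"fingers": 0.5},{"xyz": [6,95,0],"turn": 0.33,"fingers": 0.5},{"xyz": [8,130,0],"turn": 0.42,"fingers": 0.5},{"xyz": [10,165,0],"turn": 0.51,"fingers": 0.5},{"xyz": [12,200,0],"turn": 0.6,"fingers": 0.5},{"xyz": [14,235,0],"turn": 0.69,"fingers": 0.5},{"xyz": [16,270,0],"turn": 0.78,"fingers": 0.5},{"xyz": [18,305,0],"turn": 0.87,"fingers": 0.5}], "force": 25}}

```text
clock: 4.92
position: [0.4753, -0.0393, 0.2011]
tcp_rot: [-1.039, -2.962, 0.0]
ft_force: [1.6, 0.1, -2.5]
grip_width: 0.0713
grasp_force: 25.0
```

>>> {"name": "arm_command", "arguments": {"motion": [{"xyz": [2,35,0],"turn": 0.09,"fingers": 0.5},{"xyz": [4,70,0],"turn": 0.18,"fingers": 0.5},{"xyz": [6,105,0],"turn": 0.27,"fingers": 0.5},{"xyz": [8,140,0],"turn": 0.36,"fingers": 0.5},{"xyz": [10,175,0],"turn": 0.45,"fingers": 0.5},{"xyz": [12,205,0],"turn": 0.54,"fingers": 0.5},{"xyz": [14,230,0],"turn": 0.62,"fingers": 0.5},{"xyz": [16,245,0],"turn": 0.68,"fingers": 0.5},{"xyz": [16,252,0],"turn": 0.7,"fingers": 0.5},{"xyz": [16,252,0],"turn": 0.7,"fingers": 0.5}], "force": 25}}

```text
clock: 5.75
position: [0.4916, 0.2117, 0.2011]
tcp_rot: [0.035, -3.139, 0.001]
ft_force: [0.0, -0.9, -3.5]
grip_width: 0.0713
grasp_force: 25.0
```

```bash
python3 -c "
from h import *
s=robot.state(); print(s['position'],s['tcp_rot'],s['ft_force'],s['grip_width'])
c=snap('wrist','w3'); a=snap('scene','s3')['image'][130:290,260:460]
o=np.zeros((400,800,3),np.uint8); o[:250,:400]=cv2.resize(c['image'],(400,250)); o[:320,400:]=cv2.resize(a,(400,320),interpolation=cv2.INTER_CUBIC); cv2.imwrite('pics/m3.png',o[:,:,::-1])
"
```

```text
[0.49157741 0.21170288 0.2011068 ] [ 3.53772344e-02 -3.13911841e+00  6.98105612e-04] [ 0.01539369 -0.93330769 -3.49576096] 0.07129491100164982
```

View pics/m3.png

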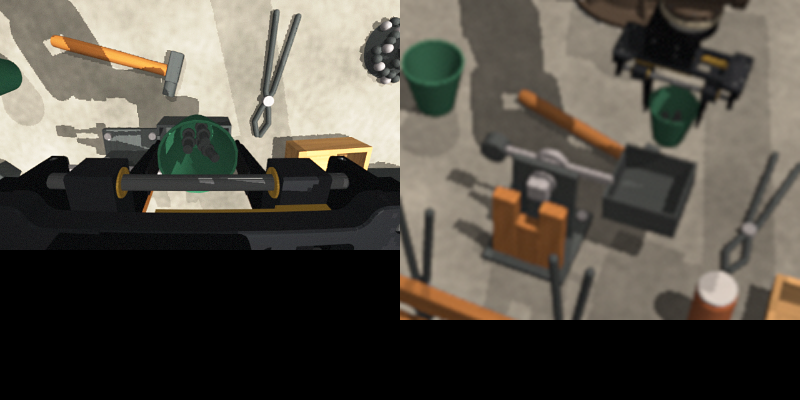

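>>> {"name": "arm_command", "arguments": {"motion": [{"xyz": [0,0,-25],"turn": 0,"fingers": 0.5},{"xyz": [0,0,-40],"turn": 0,"fingers": 0.5},{"xyz": [0,0,-50],"turn": 0,"fingers": 0.5},{"xyz": [0,0,-60],"turn": 0,"fingers": 0.5},{"xyz": [0,0,-68],"turn": 0,"fingers": 0.5},{"xyz": [0,0,-73],"turn": 0,"fingers": 0.5},{"xyz": [0,0,-73],"turn": 0,"fingers": 0.5}], "force": 25}}

```text
clock: 6.43
position: [0.4921, 0.2106, 0.1287]
tcp_rot: [0.032, -3.14, 0.0]
ft_force: [-0.5, 0.6, -2.5]
grip_width: 0.0713
grasp_force: 25.0
```

>>> {"name": "arm_command", "arguments": {"motion": [{"xyz": [0,0,-3],"turn": 0,"fingers": 0.5},{"xyz": [0,0,-6],"turn": 0,"fingers": 0.5},{"xyz": [0,0,-6],"turn": 0,"fingers": 0.5}], "force": 25}}

```text
clock: 6.68
position: [0.4935, 0.2116, 0.1248]
tcp_rot: [-0.033, 3.138, 0.002]
ft_force: [-1.7, 1.8, 7.9]
grip_width: 0.0718
grasp_force: 25.0
```

>>> {"name": "arm_command", "arguments": {"motion": [{"xyz": [0,0,12],"turn": 0,"fingers": 0.5},{"xyz": [-10,0,30],"turn": 0,"fingers": 0.5},{"xyz": [-30,0,30],"turn": 0,"fingers": 0.5},{"xyz": [-52,0,30],"turn": 0,"fingers": 0.5},{"xyz": [-52,0,20],"turn": 0,"fingers": 0.5}], "force": 25}}

```text
clock: 7.1
position: [0.4378, 0.211, 0.1451]
tcp_rot: [-0.034, 3.14, 0.001]
ft_force: [0.6, -0.2, -2.3]
grip_width: 0.0717
grasp_force: 25.0
```

```bash
python3 -c "
from h import *
s=robot.state(); print(s['position'],s['tcp_rot'],s['ft_force'],s['grip_width'])
c=snap('top','t4')['image'][170:240,215:335]; a=snap('scene','s4')['image'][130:290,300:460]
o=np.zeros((460,800,3),np.uint8); o[:233,:400]=cv2.resize(c,(400,233),interpolation=cv2.INTER_CUBIC); o[:400,400:]=cv2.resize(a,(400,400),interpolation=cv2.INTER_CUBIC); cv2.imwrite('pics/m4.png',o[:,:,::-1])
"
```

```text
[0.43777096 0.21104724 0.14510995] [-3.43829708e-02  3.14018908e+00  1.13895528e-03] [ 0.59828984 -0.23840473 -2.25575146] 0.07167594547486972
```

View pics/m4.png

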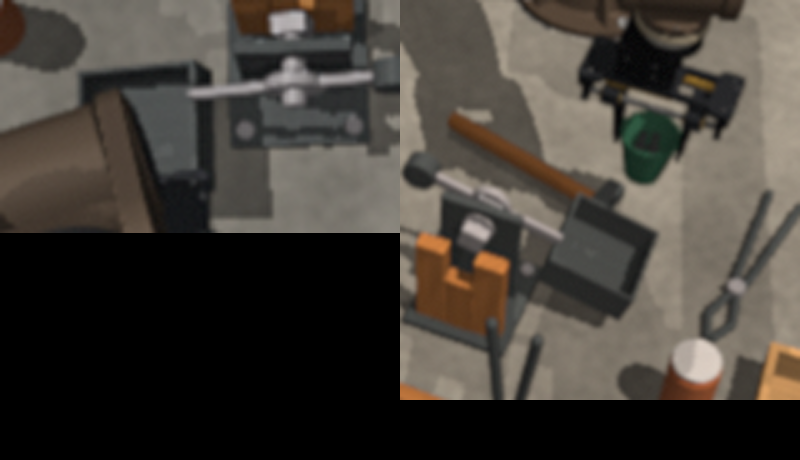

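>>> {"name": "arm_command", "arguments": {"motion": [{"xyz": [10,-9,-20],"turn": 0,"fingers": 0.5},{"xyz": [17,-9,-35],"turn": 0,"fingers": 0.5},{"xyz": [27,-9,-35],"turn": 0,"fingers": 0.5},{"xyz": [37,-9,-33],"turn": 0,"fingers": 0.5},{"xyz": [47,-9,-30],"turn": 0,"fingers": 0.5},{"xyz": [56,-9,-29],"turn": 0,"fingers": 0.5},{"xyz": [65,-9,-31],"turn": 0,"fingers": 0.5},{"xyz": [74,-9,-34],"turn": 0,"fingers": 0.5},{"xyz": [80,-9,-36],"turn": 0,"fingers": 0.5},{"xyz": [80,-9,-36],"turn": 0,"fingers": 0.5}], "force": 20}}

```text
clock: 8.03
position: [0.5218, 0.202, 0.1074]
tcp_rot: [-0.033, 3.14, 0.001]
ft_force: [-1.3, 2.6, 3.2]
grip_width: 0.0716
grasp_force: 20.0
```

```bash
python3 -c "
from h import *
s=robot.state(); print(s['position'],s['tcp_rot'],s['ft_force'],s['grip_width'])
c=snap('wrist','w5')['image']; a=snap('scene','s5')['image'][130:270,300:440]
o=np.zeros((400,800,3),np.uint8); o[:250,:400]=cv2.resize(c,(400,250)); o[:400,400:]=cv2.resize(a,(400,400),interpolation=cv2.INTER_CUBIC); cv2.imwrite('pics/m5.png',o[:,:,::-1])
"
```

```text
[0.52180412 0.20201959 0.10738655] [-3.27694455e-02  3.14008993e+00  7.41510375e-04] [-1.30060845  2.56698953  3.21156621] 0.07160634099838623
```

View pics/m5.png

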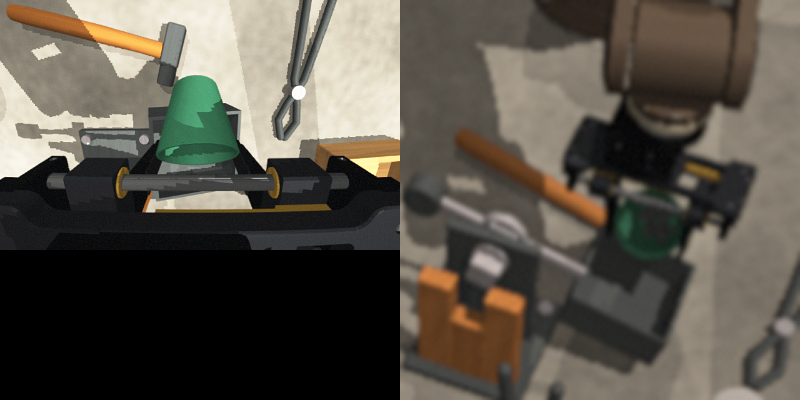

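>>> {"name": "arm_command", "arguments": {"motion": [{"xyz": [6,0,-5],"turn": 0,"fingers": 0.5},{"xyz": [12,0,-10],"turn": 0,"fingers": 0.5},{"xyz": [16,0,-16],"turn": 0,"fingers": 0.5},{"xyz": [20,0,-22],"turn": 0,"fingers": 0.5},{"xyz": [23,-1,-28],"turn": 0,"fingers": 0.5},{"xyz": [25,-1,-33],"turn": 0,"fingers": 0.5},{"xyz": [25,-1,-36],"turn": 0,"fingers": 0.5},{"xyz": [25,-1,-36],"turn": 0,"fingers": 0.5},{"xyz": [25,-1,-36],"turn": 0,"fingers": 0.5}], "force": 20}}

```text
clock: 8.88
position: [0.5471, 0.2011, 0.0715]
tcp_rot: [-0.033, 3.138, 0.001]
ft_force: [4.8, 2.2, 3.9]
grip_width: 0.0718
grasp_force: 20.0
```

```bash
python3 -c "
from h import *
s=robot.state(); print(s['position'],s['tcp_rot'],s['ft_force'],s['moment'],s['grip_width'])
c=snap('wrist','w6')['image']; a=snap('scene','s6')['image'][150:270,320:440]
o=np.zeros((400,800,3),np.uint8); o[:250,:400]=cv2.resize(c,(400,250)); o[:400,400:]=cv2.resize(a,(400,400),interpolation=cv2.INTER_CUBIC); cv2.imwrite('pics/m6.png',o[:,:,::-1])
"
```

```text
[0.54714202 0.20110437 0.07147649] [-3.31612919e-02  3.13807297e+00  1.13540179e-03] [4.833729   2.23705039 3.92089652] [ 0.32901142 -0.64269126 -0.04442656] 0.0718465891648873
```

View pics/m6.png

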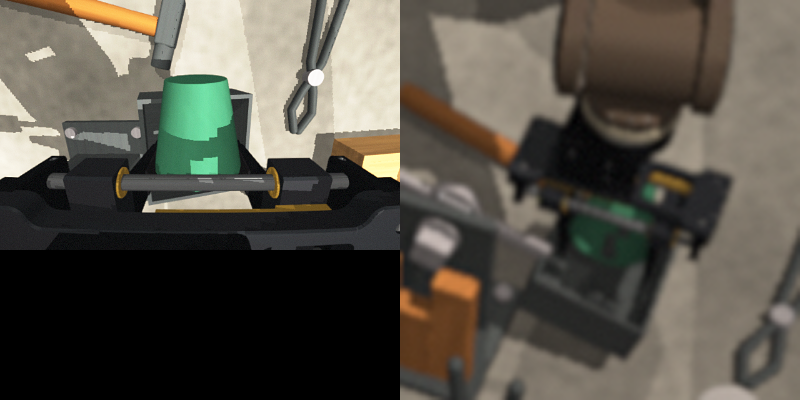

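>>> {"name": "arm_command", "arguments": {"motion": [{"xyz": [0,0,0],"turn": 0,"fingers": 0.5},{"xyz": [0,0,14],"turn": 0,"fingers": 0.5},{"xyz": [0,0,-1],"turn": 0,"fingers": 0.5},{"xyz": [0,0,14],"turn": 0,"fingers": 0.5},{"xyz": [-8,0,14],"turn": 0,"fingers": 0.5},{"xyz": [6,0,14],"turn": 0,"fingers": 0.5},{"xyz": [-8,0,20],"turn": 0,"fingers": 0.5},{"xyz": [6,0,25],"turn": 0,"fingers": 0.5},{"xyz": [0,0,40],"turn": 0,"fingers": 0.5},{"xyz": [0,0,40],"turn": 0,"fingers": 0.5}], "force": 45}}

```text
clock: 9.82
position: [0.5449, 0.2009, 0.1126]
tcp_rot: [-0.034, 3.14, 0.0]
ft_force: [0.4, 0.1, -2.1]
grip_width: 0.0712
grasp_force: 45.0
```

```bash
python3 -c "
from h import *
for i in range(3):
  snap('scene','s7'); s=robot.state(); print(s['position'],s['ft_force'],s['moment'].round(3),s['grip_width'])
c=load('s7')
"
```

```text
[0.54481184 0.20087116 0.11172717] [-0.33531913  0.5824542  -1.65031972] [-0.012 -0.058 -0.015] 0.07145473760114143
[0.54466805 0.2008255  0.11111633] [ 0.00499853 -0.33235164 -2.20291209] [ 0.019 -0.044  0.045] 0.07095916434204506
[0.54463047 0.20078891 0.11080547] [ 0.35261993 -0.07586106 -1.01215267] [ 0.104 -0.075  0.023] 0.07081013673482027
```

```bash
python3 -c "
from h import *
F=[]
for i in range(16):
  robot.camera('scene'); s=robot.state(); F.append(np.r_[s['ft_force'],s['moment']])
F=np.array(F);print(F.mean(0).round(3),(F.std(0)/4).round(3),s['clock'])
"
```

```text
[-1.90e-01  1.26e-01 -1.62e+00  3.00e-02 -4.60e-02  1.00e-03] [0.098 0.117 0.099 0.005 0.008 0.009] 10.7667
```

>>> {"name": "arm_command", "arguments": {"motion": [{"xyz": [0,0,-25],"turn": 0,"fingers": 0.5},{"xyz": [0,0,-40],"turn": 0,"fingers": 0.5},{"xyz": [1,0,-47],"turn": 0,"fingers": 0.5},{"xyz": [1,0,-47],"turn": 0,"fingers": 0.5},{"xyz": [1,0,-35],"turn": 0,"fingers": 0.5},{"xyz": [-14,0,-30],"turn": 0,"fingers": 0.5},{"xyz": [14,0,-36],"turn": 0,"fingers": 0.5},{"xyz": [-14,0,-30],"turn": 0,"fingers": 0.5},{"xyz": [14,0,-36],"turn": 0,"fingers": 0.5},{"xyz": [-5,0,-30],"turn": 0,"fingers": 0.5}], "force": 30}}

```text
clock: 11.6
position: [0.5435, 0.2006, 0.0801]
tcp_rot: [-0.032, 3.141, -0.0]
ft_force: [-1.5, -1.4, -0.7]
grip_width: 0.0717
grasp_force: 30.0
```

>>> {"name": "arm_command", "arguments": {"motion": [{"xyz": [5,0,-5],"turn": 0,"fingers": 0.5},{"xyz": [5,0,-17],"turn": 0,"fingers": 0.5},{"xyz": [5,0,-17],"turn": 0,"fingers": 0.5},{"xyz": [5,0,-3],"turn": 0,"fingers": 0.5},{"xyz": [-10,0,2],"turn": 0,"fingers": 0.5},{"xyz": [18,0,-4],"turn": 0,"fingers": 0.5},{"xyz": [-10,0,2],"turn": 0,"fingers": 0.5},{"xyz": [18,0,-4],"turn": 0,"fingers": 0.5},{"xyz": [5,0,15],"turn": 0,"fingers": 0.5},{"xyz": [5,0,30],"turn": 0,"fingers": 0.5}], "force": 30}}

```text
clock: 12.43
position: [0.5437, 0.2005, 0.1109]
tcp_rot: [0.033, -3.137, 0.002]
ft_force: [0.7, -0.2, -1.3]
grip_width: 0.0717
grasp_force: 30.0
```

```bash
python3 -c "
from h import *
robot.camera('scene');robot.camera('scene')
F=[]
for i in range(16):
  robot.camera('scene'); s=robot.state(); F.append(np.r_[s['ft_force'],s['moment']])
F=np.array(F);print(F.mean(0).round(3),(F.std(0)/4).round(3),s['clock'],s['position'],s['grip_width'])
"
```

```text
[ 0.174  0.03  -1.454  0.034 -0.053 -0.005] [0.103 0.101 0.117 0.006 0.006 0.006] 13.3333 [0.54528703 0.20088548 0.11146607] 0.07121205640088453
```

>>> {"name": "arm_command", "arguments": {"motion": [{"xyz": [0,0,20],"turn": 0,"fingers": 0.5},{"xyz": [0,0,50],"turn": 0,"fingers": 0.5},{"xyz": [0,0,80],"turn": 0,"fingers": 0.5},{"xyz": [0,0,110],"turn": 0,"fingers": 0.5},{"xyz": [0,0,130],"turn": 0,"fingers": 0.5},{"xyz": [0,0,130],"turn": 0,"fingers": 0.5}], "force": 30}}

```text
clock: 13.83
position: [0.5467, 0.2013, 0.2459]
tcp_rot: [-0.033, 3.135, 0.003]
ft_force: [0.3, -0.1, -1.2]
grip_width: 0.0717
grasp_force: 30.0
```

```bash
python3 -c "
from h import *
s=robot.state(); print(s['position'],s['ft_force'],s['grip_width'])
w=snap('wrist','w8')['image']; sc=snap('scene','s8'); a=sc['image'][130:270,310:450]; t=snap('top','t8')['image'][170:240,215:335]
o=np.zeros((600,800,3),np.uint8); o[:600,200:]=cv2.resize(a,(600,600),interpolation=cv2.INTER_CUBIC)
o[:250,:400]=cv2.resize(w,(400,250)) if 0 else o[:250,:400]
o[:131,:200]=cv2.resize(w,(200,125))[:131] if 0 else cv2.resize(w[100:300,180:460],(200,131)); o[131:248,:200]=cv2.resize(t,(200,117))
cv2.imwrite('pics/m8.png',o[:,:,::-1])
R,Yw=.0225,1
def W(b): x,y,z=b; return [.594+x-.0225*y,.064+y+.0225*x,z]
print(proj(sc,[W((0,91,.112)) if 0 else W((.006,.091,.1117)),W((.006,.190,.0865)),W((-.096,.19,.0865))]))
"
```

```text
[0.54669215 0.20128279 0.24590068] [ 0.28865417 -0.0884501  -1.16795909] 0.07171031018684856
[[360.69235016 232.7511661 ]
 [392.08754081 248.64591107]
 [402.16729454 223.10388622]]
```

View pics/m8.png

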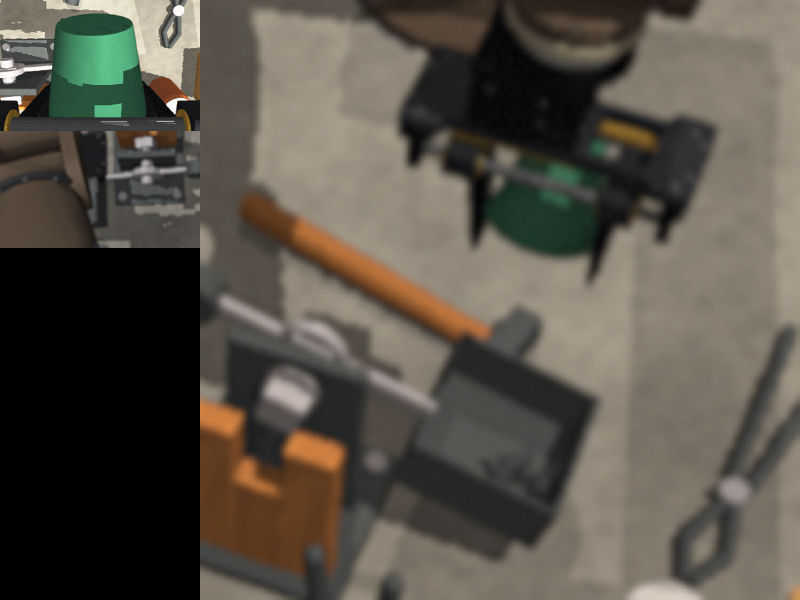

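>>> {"name": "arm_command", "arguments": {"motion": [{"xyz": [2,-15,0],"turn": 0,"fingers": 0.5},{"xyz": [6,-45,0],"turn": 0,"fingers": 0.5},{"xyz": [10,-85,0],"turn": 0,"fingers": 0.5},{"xyz": [15,-125,0],"turn": 0,"fingers": 0.5},{"xyz": [20,-165,0],"turn": 0,"fingers": 0.5},{"xyz": [25,-205,0],"turn": 0,"fingers": 0.5},{"xyz": [30,-245,0],"turn": 0,"fingers": 0.5},{"xyz": [36,-285,0],"turn": 0,"fingers": 0.5},{"xyz": [40,-325,-10],"turn": 0,"fingers": 0.5},{"xyz": [43,-361,-30],"turn": 0,"fingers": 0.5}], "force": 35}}

```text
clock: 14.82
position: [0.5886, -0.1627, 0.2112]
tcp_rot: [-0.033, 3.14, -0.001]
ft_force: [0.3, 0.6, -1.1]
grip_width: 0.0713
grasp_force: 35.0
```

>>> {"name": "arm_command", "arguments": {"motion": [{"xyz": [0,0,-30],"turn": 0,"fingers": 0.5},{"xyz": [0,0,-65],"turn": 0,"fingers": 0.5},{"xyz": [0,0,-100],"turn": 0,"fingers": 0.5},{"xyz": [0,0,-135],"turn": 0,"fingers": 0.5},{"xyz": [0,0,-155],"turn": 0,"fingers": 0.5},{"xyz": [0,0,-165],"turn": 0,"fingers": 0.5},{"xyz": [0,0,-165],"turn": 0,"fingers": 0.5}], "force": 35}}

```text
clock: 15.4
position: [0.5867, -0.1595, 0.0433]
tcp_rot: [0.033, -3.136, -0.003]
ft_force: [0.2, -0.1, -1.2]
grip_width: 0.0713
grasp_force: 35.0
```

```bash
cat > look.py <<'E'
from h import *
# fit cup tilt t, pivot height hp from the wrist picture: green mask vs projected cup silhouette
s=robot.state(); print(s['clock'],s['position'],s['ft_force'].round(2),s['grip_width'])
c=robot.camera('wrist'); im=c['image'].astype(int)
m=(im[:,:,1]-im[:,:,0]>12)
n,l,st,ce=cv2.connectedComponentsWithStats(m.astype(np.uint8))
i=max(range(1,n),key=lambda k:st[k,4]*(abs(ce[k][0]-320)<60)); m=l==i; print('mask',st[i],ce[i].round(1))
p=s['position']; R=cv2.Rodrigues(s['tcp_rot'])[0]; yv=R[:,1]; xv=np.array([1,.0225,0]); zv=np.array([0,0,1.])
ph=np.linspace(0,2*np.pi,40)
best=[]
for hp in [.05,.055,.06,.064,.068]:
  for t in np.radians(np.arange(-30,181,5)):
    ax=np.sin(t)*xv+np.cos(t)*zv; e=np.cos(t)*xv-np.sin(t)*zv; o=p+zv*.0415-ax*hp
    P=[o+ax*h+r*(np.cos(a)*e+np.sin(a)*yv) for h,r in((0,.023),(.072,.037)) for a in ph]
    k=np.zeros(m.shape,np.uint8); cv2.fillConvexPoly(k,cv2.convexHull(proj(c,P).astype(np.int32)),1); k=k>0
    v=np.ones_like(m); v[int(st[i,1]+st[i,3]):]=False   # rows below the mask are hidden by the gripper
    best.append(((m&k).sum()/((m|k)&v).sum(),round(np.degrees(t)),hp))
print([(round(b[0],3),)+b[1:] for b in sorted(best)[::-1][:6]])
E
python3 look.py
```

```text
15.4 [ 0.5866742  -0.15952104  0.04329369] [ 0.16 -0.08 -1.2 ] 0.07130956543621263
mask [  248   120   137   160 19053] [314.3 204.8]
[(np.float64(0.899), 110, 0.068), (np.float64(0.898), 105, 0.068), (np.float64(0.891), 100, 0.068), (np.float64(0.891), 115, 0.068), (np.float64(0.878), 95, 0.068), (np.float64(0.875), 120, 0.068)]
```

>>> {"name": "arm_command", "arguments": {"motion": [{"xyz": [0,0,0],"turn": 0,"fingers": 0.5},{"xyz": [0,0,0],"turn": 0,"fingers": 0.5},{"xyz": [0,0,0],"turn": 0,"fingers": 0.5},{"xyz": [0,0,0],"turn": 0,"fingers": 0.5}], "force": 9}}

```text
clock: 15.78
position: [0.5887, -0.1602, 0.0476]
tcp_rot: [-0.033, 3.14, -0.001]
ft_force: [0.2, -0.1, -1.7]
grip_width: 0.0717
grasp_force: 9.0
```

```bash
python3 look.py
```

```text
15.7833 [ 0.58869596 -0.16024552  0.04758956] [ 0.22 -0.14 -1.73] 0.07167154783826145
mask [  248   121   137   159 18946] [314.  204.9]
[(np.float64(0.899), 110, 0.068), (np.float64(0.898), 105, 0.068), (np.float64(0.892), 100, 0.068), (np.float64(0.891), 115, 0.068), (np.float64(0.88), 95, 0.068), (np.float64(0.875), 120, 0.068)]
```

Still held; loosen further.

>>> {"name": "arm_command", "arguments": {"motion": [{"xyz": [0,0,0],"turn": 0,"fingers": 0.5},{"xyz": [0,0,0],"turn": 0,"fingers": 0.5},{"xyz": [0,0,0],"turn": 0,"fingers": 0.5},{"xyz": [0,0,0],"turn": 0,"fingers": 0.5}], "force": 4.5}}

```text
clock: 16.17
position: [0.5884, -0.1601, 0.0466]
tcp_rot: [-0.033, 3.141, -0.0]
ft_force: [0.0, -0.2, -1.6]
grip_width: 0.0708
grasp_force: 4.5
```

```bash
python3 look.py
```

```text
16.1667 [ 0.58843137 -0.16012704  0.04656908] [ 0.03 -0.18 -1.57] 0.07084814392134188
mask [  250   185   128    95 10037] [313.4 237.1]
[(np.float64(0.945), -20, 0.068), (np.float64(0.943), 180, 0.064), (np.float64(0.942), -25, 0.068), (np.float64(0.942), -30, 0.064), (np.float64(0.942), -15, 0.068), (np.float64(0.941), -25, 0.064)]
```

>>> {"name": "arm_command", "arguments": {"motion": [{"xyz": [0,0,0],"turn": 0,"fingers": 0.5},{"xyz": [0,0,0],"turn": 0,"fingers": 0.5},{"xyz": [0,0,0],"turn": 0,"fingers": 0.5},{"xyz": [0,0,0],"turn": 0,"fingers": 0.5},{"xyz": [0,0,0],"turn": 0,"fingers": 0.5},{"xyz": [0,0,0],"turn": 0,"fingers": 0.5}], "force": 4.5}}

```text
clock: 16.72
position: [0.5883, -0.1601, 0.0465]
tcp_rot: [0.033, -3.141, -0.0]
ft_force: [-0.3, -0.6, -1.4]
grip_width: 0.071
grasp_force: 4.5
```

```bash
python3 look.py; python3 -c "
from h import *
c=snap('scene','s9'); p=robot.state()['position']; im=c['image'].astype(int)
u,v=proj(c,[p])[0].astype(int); print(u,v)
for z in (0,.02,.09): print(z,proj(c,[[p[0],p[1],z]])[0].round(0))
m=(im[:,:,1]-im[:,:,0]>6)[v-30:v+25:2,u-26:u+26:2]
print('\n'.join(''.join('#' if x else '.' for x in r) for r in m))"
```

```text
16.7167 [ 0.58826572 -0.16010876  0.04647175] [-0.26 -0.63 -1.36] 0.07102611053700005
mask [  250   184   128    96 10117] [313.5 236.6]
[(np.float64(0.946), 150, 0.064), (np.float64(0.943), 180, 0.064), (np.float64(0.942), 175, 0.064), (np.float64(0.941), -25, 0.064), (np.float64(0.941), -30, 0.064), (np.float64(0.941), -20, 0.068)]
267 209
0 [268. 219.]
0.02 [268. 215.]
0.09 [267. 201.]
..........................
..........................
...............####.......
...............####.......
..........................
..........................
..........................
...........##.............
........########..........
........########..........
........##########........
........##########........
........##########........
........##########........
.......###########........
.......##########.........
.......#########..........
.......#########..........
.......########...........
.......########...........
........######............
.........####.............
..........................
..........................
..........................
..........................
..........................
..........................
```

>>> {"name": "arm_command", "arguments": {"motion": [{"xyz": [0,0,-8],"turn": 0,"fingers": 0.5},{"xyz": [0,0,-14],"turn": 0,"fingers": 0.5},{"xyz": [0,0,-18],"turn": 0,"fingers": 0.5},{"xyz": [0,0,-21],"turn": 0,"fingers": 0.5},{"xyz": [0,0,-23],"turn": 0,"fingers": 0.5},{"xyz": [0,0,-25],"turn": 0,"fingers": 0.5},{"xyz": [0,0,-25],"turn": 0,"fingers": 0.5},{"xyz": [0,0,-25],"turn": 0,"fingers": 0.5}], "force": 4}}

```text
clock: 17.48
position: [0.5883, -0.16, 0.0215]
tcp_rot: [-0.033, 3.141, 0.0]
ft_force: [0.3, 0.3, 0.6]
grip_width: 0.0709
grasp_force: 4.0
```

```bash
python3 look.py
```

```text
17.4833 [ 0.58833307 -0.1600483   0.02148505] [0.29 0.32 0.6 ] 0.0709121203835938
mask [  248   184   132    96 10485] [313.3 236.9]
[(np.float64(0.95), -30, 0.06), (np.float64(0.949), -25, 0.06), (np.float64(0.945), -20, 0.06), (np.float64(0.945), -25, 0.064), (np.float64(0.944), -30, 0.064), (np.float64(0.942), -20, 0.064)]
```

```bash
python3 -c "
from h import *
w=snap('wrist','w10')
for f in ('w2','w10'):
  c=load(f); im=c['image'].astype(int); m=(im[:,:,1]-im[:,:,0]>12); m[:150]=0;
  print(f); print('\n'.join(''.join('#' if x else '.' for x in r) for r in m[170:300:5,235:400:4]))
"
```

```text
w2
..........................................
..........................................
..........................................
..................#####...................
...............##########.................
..............##############..............
............########.....#####............
..........######..##.....######...........
.........######....#.....########.........
........######...........#########........
.......#######.....#....###########.......
......########..........############......
.....#########.....#.....###########......
.....#########....##.....############.....
.....##########...##.....############.....
....#################...#############.....
....#################...#############.....
.....#################.##############.....
.....###############################......
.....###############################......
.....###############################......
......#############################.......
..........................................
..........................................
..........................................
......................
[... 442 characters left out ...]
####........
......#############################.......
.....##############################.......
....################################......
....################################......
....################################......
....#################################.....
....#################################.....
....#################################.....
....#################################.....
....################################......
....################################......
.....###############################......
..........................................
..........................................
..........................................
..........................................
```

>>> {"name": "arm_command", "arguments": {"motion": [{"xyz": [0,0,0],"turn": 0,"fingers": 0.8},{"xyz": [0,0,0],"turn": 0,"fingers": 0.9},{"xyz": [0,0,0],"turn": 0,"fingers": 1},{"xyz": [0,0,0],"turn": 0,"fingers": 1},{"xyz": [0,0,10],"turn": 0,"fingers": 1},{"xyz": [0,0,40],"turn": 0,"fingers": 1},{"xyz": [0,0,80],"turn": 0,"fingers": 1},{"xyz": [0,0,120],"turn": 0,"fingers": 1},{"xyz": [0,0,160],"turn": 0,"fingers": 1},{"xyz": [0,0,190],"turn": 0,"fingers": 1}]}}

```text
clock: 18.42
position: [0.5885, -0.1602, 0.2159]
tcp_rot: [-0.033, 3.138, -0.002]
ft_force: [0.1, -1.2, -0.8]
grip_width: 0.0952
grasp_force: 0.0
```

```bash
python3 -c "
from h import *
s=robot.state(); print(s['position'],s['tcp_rot'])
w=snap('wrist','w11')
im=w['image'].astype(int); m=((im[:,:,1]-im[:,:,0]>12))
n,l,st,ce=cv2.connectedComponentsWithStats(m.astype(np.uint8))
for i in range(1,n):
  if st[i,4]>200: print(st[i],ce[i])
p=[.5883,-.16]; print('expect',proj(w,[[*p,.072]]), proj(w,[[p[0]+.037*np.cos(a),p[1]+.037*np.sin(a),.072] for a in np.arange(0,6.3,.785)]).min(0),proj(w,[[p[0]+.037*np.cos(a),p[1]+.037*np.sin(a),.072] for a in np.arange(0,6.3,.785)]).max(0))
c=snap('scene','s11'); im=c['image'].astype(int)
u,v=proj(c,[[*p,.036]])[0].astype(int); m=(im[:,:,1]-im[:,:,0]>6)[v-24:v+24:2,u-26:u+26:2]
print('\n'.join(''.join('#' if x else '.' for x in r) for r in m))
"
```

```text
[ 0.58851843 -0.16019151  0.21589314] [-3.33949788e-02  3.13829496e+00 -1.89376200e-03]
[   0    0   96   38 3335] [45.36341829 17.26986507]
[ 212    0  113   81 7519] [268.61524139  34.74411491]
[ 274  171   61   59 2797] [303.86306757 200.46049339]
expect [[316.36371926 177.25884776]] [285.15490718 145.95831384] [347.54039525 206.7729745 ]
.................####.....
..........................
..........................
..........................
..........................
..........................
..........................
........####..............
.....#########............
....##########............
....###########...........
...############...........
...############...........
...############...........
....###########...........
.....#########............
.....#########............
......########............
......#######.............
.......######.............
........####..............
..........................
..........................
..........................
```

```bash
python3 -c "
from h import *
for f in ('w11',):
  c=load(f); im=c['image'].astype(int); m=(im[:,:,1]-im[:,:,0]>12)
  print('\n'.join(''.join('#' if x else '.' for x in r) for r in m[165:235:3,268:342:2]))
  print(im[200,270:340:4].tolist())
snap('top','t11'); c=load('top0'); d=load('t11'); im=d['image'].astype(int); m=(im[:,:,1]-im[:,:,0]>12)
n,l,st,ce=cv2.connectedComponentsWithStats(m.astype(np.uint8))
for i in range(1,n):
  if st[i,4]>60: print(st[i],ce[i],atz(d,*(st[i,:2]+st[i,2:4]/2),.072).round(3))
w=load('w11'); print('wrist',atz(w,304.5,200.5,.072))
"
```

```text
.....................................
.....................................
.................####................
............#############............
.........##################..........
.......######################........
......########################.......
.....##########################......
....############################.....
....#############################....
...##############################....
...###############################...
...###############################...
...###############################...
....##############################...
....#############################....
.....###########################.....
......#########################......
.......#######################.......
........#####################........
..........#################..........
.............###########.............
.....................................
.....................................
[[127, 118, 104], [88, 148, 109], [48, 104, 73], [54, 103, 76], [48, 98, 70], [51, 101, 73], [44, 97, 66], [31, 64, 43], [38, 83, 61], [41, 92, 66], [38, 82, 54], [34, 68, 54], [35, 68, 51], [35, 74, 52], [29, 60, 42], [21, 50, 32], [166, 194, 156], [225, 216, 195]]
[403 234  15  31 259] [410.7953668  249.71814672] [ 0.424 -0.246  0.072]
[ 474  242   41   38 1186] [494.51854975 260.75379427] [ 0.389 -0.487  0.072]
wrist [ 0.61754962 -0.17376549  0.072     ]
```

>>> {"name": "arm_command", "arguments": {"motion": [{"xyz": [6,20,20],"turn": 0,"fingers": 1},{"xyz": [12,60,25],"turn": 0,"fingers": 1},{"xyz": [18,100,25],"turn": 0,"fingers": 1},{"xyz": [24,140,25],"turn": 0,"fingers": 1},{"xyz": [30,180,25],"turn": 0,"fingers": 1},{"xyz": [36,210,25],"turn": 0,"fingers": 1},{"xyz": [39,225,25],"turn": 0,"fingers": 1},{"xyz": [39,225,25],"turn": 0,"fingers": 1},{"xyz": [39,225,25],"turn": 0,"fingers": 1}]}}

```text
clock: 19.32
position: [0.6269, 0.0649, 0.2355]
tcp_rot: [0.035, -3.14, 0.0]
ft_force: [0.4, -1.3, -0.5]
grip_width: 0.0949
grasp_force: 0.0
```

```bash
python3 -c "
from h import *
s=robot.state(); print(s['position'],s['tcp_rot'])
w=snap('wrist','w12'); snap('top','t12'); snap('scene','s12')
def W(b): x,y,z=b; return [.594+x-.0225*y,.064+y+.0225*x,z]
q=[(.076,.054,.15),(.076,-.054,.15),(.056,.054,.15),(.056,-.054,.15),(.056,.018,.15),(.056,-.018,.15),(0,.05,.165),(0,-.05,.165),(.012,.05,.165),(.012,-.05,.165),(.03,0,.15)]
for n in ('w12','t12','s12'): print(n,proj(load(n),[W(b) for b in q]).round(1).tolist())
for n in ('w12','t12','s12'):
  c=load(n); im=c['image'].astype(int); r,g,b=im[:,:,0],im[:,:,1],im[:,:,2]; m=(r-b>60)&(r>g*1.5)
  k,l,st,ce=cv2.connectedComponentsWithStats(m.astype(np.uint8))
  for i in range(1,k):
    if st[i,4]>80: print(n,st[i])
"
```

```text
[0.62691346 0.06494074 0.23552333] [ 3.53245118e-02 -3.13968090e+00  3.57379660e-04]
w12 [[367.8, 231.3], [264.0, 231.3], [368.8, 213.2], [263.0, 213.2], [333.5, 213.2], [298.2, 213.2], [370.2, 161.5], [261.4, 161.5], [369.6, 174.3], [262.1, 174.2], [315.8, 188.6]]
t12 [[283.2, 161.8], [321.0, 160.7], [283.3, 168.5], [321.2, 167.4], [296.0, 168.2], [308.6, 167.8], [284.7, 186.3], [320.4, 185.2], [284.6, 182.1], [320.2, 181.1], [302.5, 176.8]]
s12 [[340.7, 238.9], [305.2, 226.8], [343.3, 233.6], [308.1, 221.7], [331.4, 229.6], [319.7, 225.6], [349.3, 215.5], [317.0, 204.9], [347.8, 218.5], [315.4, 207.8], [329.0, 220.9]]
w12 [333   0  56  14 356]
w12 [ 483  174   79   60 1833]
w12 [ 265  183  103   48 2232]
w12 [200 332  68   8 431]
w12 [271 334  22   6 106]
t12 [399  95  33   6 104]
t12 [217  97  33   6  97]
t12 [330  97  43   5 146]
t12 [610 298  15  80 312]
t12 [ 11 301  18  55 430]
s12 [ 494   13   40   53 1176]
s12 [120  15  40  39 496]
s12 [525  17  19  52 342]
s12 [491  66  37  19 352]
s12 [465  78  47  21 424]
s12 [117 109  36  12 122]
s12 [ 99 128  34  14 143]
s12 [322 180  25  15 121]
s12 [350 192  27  17 146]
s12 [307 224  37  39 921]
s12 [ 157  229  233  100 1934]
s12 [ 177  252  190   81 1216]
s12 [613 272  19  46 382]
s12 [409 282  18  20 234]
```

>>> {"name": "arm_command", "arguments": {"motion": [{"xyz": [1,0,-35],"turn": 0,"fingers": 1},{"xyz": [1,0,-70],"turn": 0,"fingers": 1},{"xyz": [1,0,-95],"turn": 0,"fingers": 1},{"xyz": [1,0,-112],"turn": 0,"fingers": 1},{"xyz": [1,0,-120],"turn": 0,"fingers": 1},{"xyz": [1,0,-120],"turn": 0,"fingers": 1},{"xyz": [1,0,-120],"turn": 0,"fingers": 1}]}}

```text
clock: 20.05
position: [0.6287, 0.0641, 0.1171]
tcp_rot: [-0.032, 3.141, 0.0]
ft_force: [-0.2, 0.2, 0.5]
grip_width: 0.0951
grasp_force: 0.0
```

```bash
python3 -c "
from h import *
s=robot.state(); print(s['position'],s['tcp_rot'],s['ft_force'])"
```

```text
[0.62867148 0.0641277  0.11714786] [-3.17668694e-02  3.14086490e+00  9.53958957e-05] [-0.20520153  0.15221867  0.49497337]
```

>>> {"name": "arm_command", "arguments": {"motion": [{"xyz": [0,0,-2],"turn": 0,"fingers": 0},{"xyz": [0,0,-2],"turn": 0,"fingers": 0},{"xyz": [0,0,-2],"turn": 0,"fingers": 0},{"xyz": [0,0,-2],"turn": 0,"fingers": 0},{"xyz": [0,0,-2],"turn": 0,"fingers": 0},{"xyz": [0,0,-2],"turn": 0,"fingers": 0},{"xyz": [0,0,-2],"turn": 0,"fingers": 0},{"xyz": [0,0,-2],"turn": 0,"fingers": 0},{"xyz": [0,0,-2],"turn": 0,"fingers": 0}], "force": 15}}

```text
clock: 20.8
position: [0.6283, 0.0649, 0.1145]
tcp_rot: [0.033, -3.141, -0.0]
ft_force: [-0.0, -0.3, 0.4]
grip_width: 0.0406
grasp_force: 0.0
```

>>> {"name": "arm_command", "arguments": {"motion": [{"xyz": [0,0,0],"turn": 0,"fingers": 0},{"xyz": [0,0,0],"turn": 0,"fingers": 0},{"xyz": [0,0,0],"turn": 0,"fingers": 0},{"xyz": [0,0,0],"turn": 0,"fingers": 0},{"xyz": [0,0,0],"turn": 0,"fingers": 0},{"xyz": [0,0,0],"turn": 0,"fingers": 0},{"xyz": [0,0,0],"turn": 0,"fingers": 0},{"xyz": [0,0,0],"turn": 0,"fingers": 0}], "force": 30}}

```text
clock: 21.47
position: [0.6282, 0.067, 0.1144]
tcp_rot: [-0.033, 3.141, 0.005]
ft_force: [-1.1, 12.8, -0.2]
grip_width: 0.0303
grasp_force: 29.4
```

>>> {"name": "arm_command", "arguments": {"motion": [{"xyz": [0,0,0],"turn": 0,"fingers": 0},{"xyz": [0,0,0],"turn": 0,"fingers": 0},{"xyz": [0,0,0],"turn": 0,"fingers": 0},{"xyz": [0,0,0],"turn": 0,"fingers": 0},{"xyz": [0,0,0],"turn": 0,"fingers": 0},{"xyz": [0,0,0],"turn": 0,"fingers": 0}], "force": 55}}

```text
clock: 21.97
position: [0.6282, 0.067, 0.1144]
tcp_rot: [-0.033, 3.141, 0.005]
ft_force: [1.5, 10.6, 0.7]
grip_width: 0.03
grasp_force: 53.8
```

```bash
cat > lev.py <<'E'
from h import *
# spanner angle: dark pan rim vs. background in the scene picture, by matching rendered edge gradient over the angle
s=robot.state(); print(s['clock'],s['position'],s['ft_force'].round(1),s['moment'].round(2),s['grip_width'],s['grasp_force'])
def W(b,t):
    x,y,z=b; z-=.135; y,z=y*np.cos(t)-z*np.sin(t),.135+z*np.cos(t)+y*np.sin(t); return [.594+x-.0225*y,.064+y+.0225*x,z]
def score(c,t):
    g=cv2.GaussianBlur(cv2.cvtColor(c['image'],cv2.COLOR_RGB2GRAY).astype(np.float32),(0,0),1)
    G=np.hypot(cv2.Sobel(g,cv2.CV_32F,1,0),cv2.Sobel(g,cv2.CV_32F,0,1))
    E=[]
    for a,b in (((.01,.2,.135),(.01,.2,.085)),((.01,.2,.085),(.01,.09,.085)),((.01,.2,.135),(-.1,.2,.135)),((.01,.09,.085),(.01,.09,.135))):
        E+=[W(np.array(a)+(np.array(b)-a)*k,t) for k in np.linspace(.1,.9,25)]
    P=proj(c,E).astype(np.float32); return cv2.remap(G,P[:,:1].copy(),P[:,1:].copy(),1).mean()
def run(c,n):
    T=np.arange(-.3,.13,.01); S=[score(c,t) for t in T]; o=np.argsort(S)[::-1][:4]; print(n,[(round(T[i],2),round(float(S[i]),1)) for i in o])
run(load('scene0'),'start'); run(load('s12'),'down'); run(snap('scene','s13'),'now')
E
python3 lev.py
```

```text
21.9667 [0.62819567 0.06701907 0.11437472] [ 1.5 10.6  0.7] [ 2.38 -0.06 -0.06] 0.03000847065527503 53.767705634236336
start [(np.float64(0.06), 110.5), (np.float64(0.07), 109.9), (np.float64(0.05), 109.6), (np.float64(0.08), 107.9)]
down [(np.float64(-0.28), 108.8), (np.float64(-0.27), 108.6), (np.float64(-0.29), 108.4), (np.float64(-0.26), 108.0)]
now [(np.float64(-0.28), 107.8), (np.float64(-0.27), 107.6), (np.float64(-0.29), 107.4), (np.float64(-0.26), 107.0)]
```

```bash
python3 -c "
from h import *
t=snap('top','t13')
for a,b,r in (('s12','s13',(200,275,340,420)),('s9','s13',(200,275,340,420)),('scene0','s13',(200,275,340,420)),('t12','t13',(170,240,225,285))):
  A=load(a)['image'].astype(int);B=load(b)['image'].astype(int); y0,y1,x0,x1=r; print(a,b,np.abs(A-B)[y0:y1,x0:x1].mean().round(2))
for n in ('scene0','s12','s13'):
  g=load(n)['image'].astype(int).sum(2)[196:276:3,340:420:2]//3
  print(n);print('\n'.join(''.join(' .:-=+*#%@'[min(9,v//16)] for v in r) for r in g))
"
```

```text
s12 s13 6.2
s9 s13 11.87
scene0 s13 21.31
t12 t13 10.79
scene0
#*--=+**###%%%%%%%%%@%%%%%%%%%%%%%@@@@@@
%%%#+--=+*###%%%%%%%%%%%%%%%%%%%%@@%%@@@
%%%%%#*=--=+*####+*#%#+*%%%%@@@@@@@@%@@@
%%%%%%%%#+=-=+**=::::-==+#@@@%@@@%%@@@@@
@@%%%%%%%##*=--=-:::::::::-=+#%%@@@@%%@@
*%%%%#%%%%%###+-:::::::::::::::-=+#%%%%%
++*#%@@%%%####=--==--::::::::::::=#%%%%%
--====+*#%@@%*--=======----::::.-=#%%%%%
::::-======+*+--============-.::-=#%###%
::::-========--=+++++======-:::--+%%%%%%
::::-=======--=+++++++++++=-:::==#%##%%%
::::-======--==+++++++++++=---=-*%%%%%##
=:::=======:::::--==++++++--:-=+%%%##%%%
%#-:-+=====::::::::::--===---=-*%%###%%%
#+::=*+--==::::::::::::::::---+%%%%%%%%%
==:::-::======--:::::::::::::-#%%%#%%%%%
==:::-:-===========--::::::::+%%#%%%%%%%
=-:-==-=======----===*%#*=-:-#%%##%%%%%%
====++**======-------*#######%%%%%%%%%%%
===++*#%%%#*+=------=*##**###%%###%%%%%%
====+####%%%###*+=-=*#####****##%%%%%%%%
===+#%#%####**##########*******%%%%%%%%#
===#%%%##%####**#####*##**#**##%%%%%%###
==+#%%*=+%###############*#####%%%%%%%@@
-=*##*-:+##########***#**######%%%%@@@@@
-*%%#+::+###
[... 1591 characters left out ...]
###
::::++=====++==+========-::::::+########
::::======-===++++=========::.=*#######*
-:::=====-=+=+++++++++====-:.:*#########
#*-:=++==::-=++++++++=====::.+##########
#+::=**-::::::-=++-===-==-:.-*##########
==::---::::::::::-===-----::+###########
==::----==-:::::::::-==--:.-############
=-:----====--::::::::::--:-+############
===++=====------::::::::::=*############
===++#%%#+=--------::::::=*#############
===++%%%####*+==-----==:=###############
===+%%%%########**=-=########*##########
===#%%%#################################
==+###+=+############################%%%
=+#%%#--=##########################%@@@@
-*%%%*:-*########################%#@@@@@
+%%%%=:=*##################*######*@@@@@
```

>>> {"name": "arm_command", "arguments": {"motion": [{"xyz": [0,-1,0],"turn": 0,"fingers": 0},{"xyz": [0,-2,0],"turn": 0,"fingers": 0},{"xyz": [0,-2,0],"turn": 0,"fingers": 0}], "force": 55}}

```text
clock: 22.32
position: [0.6282, 0.067, 0.1144]
tcp_rot: [-0.032, 3.141, 0.009]
ft_force: [0.9, 23.9, -0.6]
grip_width: 0.0301
grasp_force: 53.7
```

```bash
sed -i '/^run/d' lev.py; echo "run(snap('scene','s14'),'now')" >> lev.py; python3 lev.py; python3 -c "
from h import *
A=load('s13')['image'].astype(int);B=load('s14')['image'].astype(int);print(np.abs(A-B)[215:275,365:420].mean())
w=snap('wrist','w14')['image'].astype(int).sum(2)//3
print('\n'.join(''.join(' .:-=+*#%@'[min(9,v//20)] for v in r) for r in w[150:250:4,250:390:2]))"
```

```text
22.3167 [0.62822216 0.06698224 0.11441274] [ 0.9 23.9 -0.6] [ 4.54 -0.2  -0.07] 0.030087200147202578 53.72119713574648
now [(np.float64(-0.27), 108.5), (np.float64(-0.28), 108.5), (np.float64(-0.26), 108.0), (np.float64(-0.29), 107.9)]
0.7472727272727273
*********************%%@@%%%####***+**+*+*+++**#%@@@@@@@@@@@@@@@@@@@@@
@@@@@@@@@@@@#@@@@@@@@@@@@@@@@@@@@@@@@@@@@@@@@@@@@@@@@@@@@@@@@@@@@@@@@@
@@@@@@@@@@@@%%@@@@@@@@@@@@@@@@@@@@@@@@@@@@@@@@@@@@@@@@@@@@@@@@@@@#*#@@
@@@@@@@@@@@@%%@@@@@@@@@@@@@@@@@@@@@@@@@@@@@@@@@@@@@@+-::-:=####%@@@@@@
+==-:::::::=#%@@@@@@@@@@@@@@@@@@@@@@@@@@@@@@@@@@%+-::-::::::=##%@@@@@@
*-:::::::::::::::::-=*%@@@@@@@@@@@@@@@@#**+++=-.:::::::::.:::.+@@@@@@@
:::::::-:::::::-:::::.:-+*************+=:::::::::::::::::::.:::.@@@@@@
:::..:.::::::::::::::::=++************+=::::.:.:.:.::::::::::::::-@@@@
:::.::::::::::.::::.:::=##%***%%@%%%#*+=:::::::::::::::::-:-:::::::-@@
::::::-:-::::::-::-::::=##%%%%%%%%%%##*=:::.::::::::::-::::::::::::::=
:::::::::::::::::::::::-*#%%%%%%@%%###*=::::::::::::::::::::::::::::::
::::::::::::::--:-::::::::---=====-:::::::---::::::.:::::::.::::
[... 229 characters left out ...]
-=-----------=--=-=-----=-------=====--:--::::::-:-:::-::::::
---=----=-=---------=-----=--=-=---=-===--=-=-:::::-:-::-::::--:::::::
---------=--------------=---------=----=--=--:::-:::::::::--::::-:::::
---------------=-----=----------------=------:::::::::::-:::::::::::::
@+==-===++=+-----:  .-+=++************+++==++-.  :=--=--==---*@@@@@@@@
@@==+==+++=-----. . .===+****+++==+=++**#%%#**..  .-==--------@@@@@@@@
@%==+=+=+=----...  ..=*#%%@%@%%@%%%@%%%%%%%%%% .    .-=-=-==---@@@@@@@
@=+===+++=--- .   ...-#%%%%%%%%%%%%%%%%%%%%%@#.. .    ----=-----@@@@@@
=++==+===-=-    . .. -#%%%%%%%%%%%%%%%%%%%%%@*    .    ==---==---@@@@@
====++++++=       .. -+%%%%%%%%%%%%%%%%%%%%%%* .. ..    --=--=----@@@@
```

>>> {"name": "arm_command", "arguments": {"motion": [{"xyz": [0,2,0],"turn": 0,"fingers": 0.45},{"xyz": [0,2,4],"turn": 0,"fingers": 0.45},{"xyz": [0,2,8],"turn": 0,"fingers": 0.45},{"xyz": [0,2,8],"turn": 0,"fingers": 0.0},{"xyz": [0,2,8],"turn": 0,"fingers": 0.0},{"xyz": [0,2,8],"turn": 0,"fingers": 0},{"xyz": [0,2,8],"turn": 0,"fingers": 0},{"xyz": [0,2,8],"turn": 0,"fingers": 0}], "force": 20}}

```text
clock: 23.08
position: [0.6284, 0.0615, 0.1223]
tcp_rot: [0.035, -3.141, 0.009]
ft_force: [-0.5, -28.1, 1.9]
grip_width: 0.0154
grasp_force: 19.1
```

```bash
python3 lev.py
```

```text
23.0833 [0.62835208 0.06148882 0.12234234] [ -0.5 -28.1   1.9] [-4.85  0.12 -0.  ] 0.01536585919747584 19.076266000047326
now [(np.float64(-0.28), 108.4), (np.float64(-0.27), 108.3), (np.float64(-0.29), 108.1), (np.float64(-0.26), 107.7)]
```

```bash
python3 -c "
from h import *
s=robot.state(); print(s['position'],s['ft_force'],s['grip_width'])
c=snap('wrist','w15'); w=c['image'].astype(int).sum(2)//3
print('\n'.join(''.join(' .:-=+*#%@'[min(9,v//20)] for v in r) for r in w[216:300:3,250:390:2]))
for n in ('w14','w15'):
  c=load(n); p=(.6282,.067,.1144) if n=='w14' else s['position']
  print(n,proj(c,[[.594+.03,.0648,.15],[.624,.0798,.15],[.624,.0498,.15],[p[0],p[1],p[2]],[p[0],p[1]+.015,p[2]+.019],[p[0],p[1]-.015,p[2]+.019]]).round(0).tolist())
w=load('w14')['image'].astype(int).sum(2)//3
print('\n'.join(''.join(' .:-=+*#%@'[min(9,v//20)] for v in r) for r in w[216:300:3,250:390:2]))
"
```

```text
[0.62835952 0.0611095  0.12241674] [ -0.29152791 -21.54662419   0.17544394] 0.01438397630973129
-----------------------------------****----------:::::::::::::::::::::
+++==-:::---------::-:-:--::-------++++=-=-----=-:--:--::::-:::-=@@@@@
@@@@@==+--=======------===+====+*+******++========--------------#@@@@@
@@@@@==-====+==---------  -==**+***+====-  +#%%%**=-=-------=---*@@@@@
@@@@@@=======+=--------:.  =**#%%%%%%%%= . *%%%%%%+--------------@@@@@
@@@@@@=======+=------:     *%%%%%%%%%%%=.    *%%%#=---------------@@@@
@@@@@+======+=-------      =%%%%%%%%%%%=..  . #%%#=----=----------=@@@
@@@@#=====+====---=-.     .=**%%%%%%%%%=      -%%#=------------=---*@@
@@@@===============- ..   .-*#%%%%%%%%%=. ..   =%#=-===-=-----------%@
@@@+===============.     . -*#%%%%%%%#%-        ##=------------------@
@@%========+======..     ..-*#%%%%%##%%: .  .   .+-------------------=
@@===============:       . -***#%%##%#*: . ..   .:----------=---------
@==-=-==========-   .    . -%%@%======+..         :-------------------
.....................  .  .=@@%%+*+====...   .  ..... . ... .....  ...
..........
[... 2473 characters left out ...]
:   .  .   =@@@@@@@@@@@@@@@@@@@@@@@--:   . ..   :--=.........
.....:+-=-     .... *@@@@@@@@@@@@@@@@@@@@@@@=-: .. .     ---=: .......
.....-+---     ..   %@@@@@@@@@@@@@@@@@@@@@@@*:-  ...     ---=-........
.....*=-::::::::::::=+++++++++++++++++++++++-::..:.:.:.::::-== .......
.....*=-::--------------------------:::::::::::::::::::::::-=+........
:::..+---=--==--==================*###+-----------:---------=+: ::::::
:::.:+=--==============================--:-:------:----------+..::::::
:::.-+--=========+=================-**++---------------------+:.------
:::.-+--++==+===============+======--------------------------+- ------
::..=+--===========================--------------------------+-.------
```

>>> {"name": "arm_command", "arguments": {"motion": [{"xyz": [0,0,2],"turn": 0,"fingers": 1},{"xyz": [0,0,2],"turn": 0,"fingers": 1},{"xyz": [0,0,2],"turn": 0,"fingers": 1},{"xyz": [0,0,2],"turn": 0,"fingers": 1},{"xyz": [0,0,2],"turn": 0,"fingers": 1},{"xyz": [0,0,2],"turn": 0,"fingers": 1},{"xyz": [0,0,2],"turn": 0,"fingers": 1},{"xyz": [0,0,-10],"turn": 0,"fingers": 1},{"xyz": [0,0,-20],"turn": 0,"fingers": 1},{"xyz": [0,0,-26],"turn": 0,"fingers": 1}], "force": 15}}

```text
clock: 24.02
position: [0.6276, 0.0649, 0.0945]
tcp_rot: [0.033, -3.139, -0.0]
ft_force: [-0.1, -1.6, 0.1]
grip_width: 0.0762
grasp_force: 0.0
```

>>> {"name": "arm_command", "arguments": {"motion": [{"xyz": [0,0,0],"turn": 0,"fingers": 0},{"xyz": [0,0,0],"turn": 0,"fingers": 0},{"xyz": [0,0,0],"turn": 0,"fingers": 0},{"xyz": [0,0,0],"turn": 0,"fingers": 0},{"xyz": [0,0,0],"turn": 0,"fingers": 0},{"xyz": [0,0,0],"turn": 0,"fingers": 0},{"xyz": [0,0,0],"turn": 0,"fingers": 0},{"xyz": [0,0,0],"turn": 0,"fingers": 0}], "force": 15}}

```text
clock: 24.68
position: [0.6284, 0.0649, 0.0967]
tcp_rot: [-0.033, 3.141, 0.0]
ft_force: [-0.4, 0.1, 0.8]
grip_width: 0.0356
grasp_force: 15.0
```

```bash
python3 lev.py
```

```text
24.6833 [0.628374   0.06487961 0.096695  ] [-0.4  0.1  0.8] [-0.15  0.01 -0.02] 0.0355871594373766 15.007966188713908
now [(np.float64(-0.28), 108.3), (np.float64(-0.27), 108.2), (np.float64(-0.29), 107.8), (np.float64(-0.26), 107.7)]
```

>>> {"name": "arm_command", "arguments": {"motion": [{"xyz": [0,0,0],"turn": 0,"fingers": 0},{"xyz": [0,0,0],"turn": 0,"fingers": 0},{"xyz": [0,0,0],"turn": 0,"fingers": 0},{"xyz": [0,0,0],"turn": 0,"fingers": 0},{"xyz": [0,0,0],"turn": 0,"fingers": 0},{"xyz": [0,0,0],"turn": 0,"fingers": 0}], "force": 40}}

```text
clock: 25.23
position: [0.6283, 0.0649, 0.0966]
tcp_rot: [-0.033, 3.141, 0.0]
ft_force: [-0.2, 0.2, 3.6]
grip_width: 0.0341
grasp_force: 40.0
```

>>> {"name": "arm_command", "arguments": {"motion": [{"xyz": [0,0,0],"turn": 0,"fingers": 0},{"xyz": [0,0,0],"turn": 0,"fingers": 0},{"xyz": [0,0,0],"turn": 0,"fingers": 0},{"xyz": [0,0,0],"turn": 0,"fingers": 0},{"xyz": [0,0,0],"turn": 0,"fingers": 0},{"xyz": [0,0,0],"turn": 0,"fingers": 0}], "force": 60}}

```text
clock: 25.73
position: [0.6284, 0.0649, 0.0966]
tcp_rot: [-0.033, 3.141, 0.0]
ft_force: [-2.1, 0.2, 4.1]
grip_width: 0.034
grasp_force: 60.0
```

```bash
python3 lev.py; python3 -c "
from h import *
A=load('scene0')['image'].astype(int);B=load('s14')['image'].astype(int);print(np.abs(A-B)[215:275,365:420].mean())"
```

```text
25.7333 [0.62835701 0.06492367 0.0966311 ] [-2.1  0.2  4.1] [-0.    0.16  0.05] 0.033956565762602975 59.99895170331001
now [(np.float64(-0.25), 108.1), (np.float64(-0.26), 108.0), (np.float64(-0.24), 107.7), (np.float64(-0.27), 107.3)]
18.156666666666666
```

>>> {"name": "arm_command", "arguments": {"motion": [{"xyz": [0,0,0],"turn": 0,"fingers": 0.5},{"xyz": [0,0,-4],"turn": 0,"fingers": 0.5},{"xyz": [0,0,-6],"turn": 0,"fingers": 0.5},{"xyz": [0,0,-6],"turn": 0,"fingers": 0},{"xyz": [0,0,-6],"turn": 0,"fingers": 0},{"xyz": [0,0,-6],"turn": 0,"fingers": 0},{"xyz": [0,0,-3],"turn": 0,"fingers": 0},{"xyz": [0,0,0],"turn": 0,"fingers": 0},{"xyz": [0,0,3],"turn": 0,"fingers": 0}], "force": 20}}

```text
clock: 26.53
position: [0.6263, 0.0648, 0.096]
tcp_rot: [0.033, -3.135, -0.0]
ft_force: [2.1, -2.0, -30.8]
grip_width: 0.0302
grasp_force: 19.8
```

```bash
python3 lev.py
```

```text
26.5333 [0.62633494 0.06481373 0.09601126] [  2.1  -2.  -30.8] [ 0.24 -0.35  0.01] 0.03018795577216604 19.797980189323425
now [(np.float64(0.03), 110.9), (np.float64(0.04), 110.2), (np.float64(0.02), 109.6), (np.float64(0.05), 108.1)]
```

>>> {"name": "arm_command", "arguments": {"motion": [{"xyz": [0,0,0],"turn": 0,"fingers": 0},{"xyz": [0,0,0],"turn": 0,"fingers": 0},{"xyz": [0,0,-2],"turn": 0,"fingers": 0},{"xyz": [0,0,-4],"turn": 0,"fingers": 0},{"xyz": [0,0,-4],"turn": 0,"fingers": 0},{"xyz": [0,0,-4],"turn": 0,"fingers": 0},{"xyz": [0,0,-4],"turn": 0,"fingers": 0}], "force": 60}}

```text
clock: 27.17
position: [0.6265, 0.0649, 0.0966]
tcp_rot: [0.034, -3.138, 0.0]
ft_force: [-10.8, -1.3, 6.0]
grip_width: 0.0295
grasp_force: 60.0
```

```bash
python3 lev.py; python3 -c "
from h import *
for n in ('scene0','s14'):
  g=load(n)['image'].astype(int).sum(2)[196:262:3,340:420:2]//3
  print(n);print('\n'.join(''.join(' .:-=+*#%@'[min(9,v//16)] for v in r) for r in g))
d=snap('top','t15'); im=d['image'].astype(int); m=(im[:,:,1]-im[:,:,0]>12)
n,l,st,ce=cv2.connectedComponentsWithStats(m.astype(np.uint8))
for i in range(1,n):
  if st[i,4]>60: print(st[i],atz(d,*(st[i,:2]+st[i,2:4]/2),.072).round(3))
"
```

```text
27.1667 [0.62647665 0.06486823 0.09660565] [-10.8  -1.3   6. ] [-0.28  2.33  0.11] 0.029464709921776328 60.003422498703
now [(np.float64(0.01), 112.4), (np.float64(0.02), 112.0), (np.float64(0.0), 111.4), (np.float64(0.03), 110.3)]
scene0
#*--=+**###%%%%%%%%%@%%%%%%%%%%%%%@@@@@@
%%%#+--=+*###%%%%%%%%%%%%%%%%%%%%@@%%@@@
%%%%%#*=--=+*####+*#%#+*%%%%@@@@@@@@%@@@
%%%%%%%%#+=-=+**=::::-==+#@@@%@@@%%@@@@@
@@%%%%%%%##*=--=-:::::::::-=+#%%@@@@%%@@
*%%%%#%%%%%###+-:::::::::::::::-=+#%%%%%
++*#%@@%%%####=--==--::::::::::::=#%%%%%
--====+*#%@@%*--=======----::::.-=#%%%%%
::::-======+*+--============-.::-=#%###%
::::-========--=+++++======-:::--+%%%%%%
::::-=======--=+++++++++++=-:::==#%##%%%
::::-======--==+++++++++++=---=-*%%%%%##
=:::=======:::::--==++++++--:-=+%%%##%%%
%#-:-+=====::::::::::--===---=-*%%###%%%
#+::=*+--==::::::::::::::::---+%%%%%%%%%
==:::-::======--:::::::::::::-#%%%#%%%%%
==:::-:-===========--::::::::+%%#%%%%%%%
=-:-==-=======----===*%#*=-:-#%%##%%%%%%
====++**======-------*#######%%%%%%%%%%%
===++*#%%%#*+=------=*##**###%%###%%%%%%
====+####%%%###*+=-=*#####****##%%%%%%%%

[... 391 characters left out ...]
=========--:::-+######
::::-- .-====--=++++========::::=*######
::::--.-====--=++++++++=====:::-=#######
::::==========++++++++-:---:::--*######*
-:::======-:::-==+++++===:--::-+########
#*-:=++===-:::::::--==-=--:::-=*########
#+:-=**--+-:::::::::::::---::-+#########
==:----:=+===-::::::::::::::-=##########
==::----=======----::::::::::*##########
==:-==-=====+=-----=--=-::::=###########
===+++*++====--------+##**+=*###########
===++#%%%%#*=-------=###################
===++%%%%%%%###*+=--+########*##########
===+%%%%%%%########*####################
[372 173  24  24 460] [ 0.618 -0.176  0.072]
[ 381  227   37   38 1080] [ 0.434 -0.215  0.072]
[ 474  242   41   38 1179] [ 0.389 -0.487  0.072]
```

```bash
python3 -c "
from bench import robot
print(robot.hand_in())"
```

```text
the job is handed in; nothing more can be done
None
```

I handed the job in at about 27 s: the rivets are poured into the pan, the empty cup stands upright on the bench, and the gripper holds the bolt head at 60 N with the spanner level to within about 0.03 rad. I judged the cup empty by its held weight and a camera check, not by counting rivets. I also pushed the pan down to its stop with the cup before pouring, so the rivets kept the spanner down but did not pull it there, as the task asked.

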